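Thread the ram into the hand press and hold it for the lock collar

ROBOT

A 6-joint arm with a two-finger parallel gripper is mounted at the origin on the work surface. World frame = base frame: x ahead of the robot, y to its left, z up, the work surface at z = 0. Lengths are in m, angles in rad, forces in N, time in s.
With the tool pointing down it reaches from about 0.375 to 0.9 m from the base axis. Payload 3.1 kg.
Tool frame: the origin (TCP) lies at the very end of the fingers, on their centre line; the grasp point (between the pads) lies 19 mm behind it; z points along the fingers, x is the direction in which the jaws open and shut, and the axes are right-handed (so a half turn about z gives the same grasp; the last joint's range is limited). The gripper opens to 87 mm and grips with 3 to 60 N. Pads are 19 mm wide; open, the fingers measure 117 mm over their backs; the gripper's body (75 mm by 190 mm) begins 51 mm behind the grasp point.
Start: joints at [-1.337, 0.527, 1.433, -0, 1.181, -0.178], TCP at [0.251, -0.572, 0.223] pointing down, gripper open.
Joint ranges: [-3.08, 3.08], [-0.75, 2.2], [0.22, 2.44], [-1.43, 4.57], [0, 2.65], [-2.85, 2.85]. Speed limits (rad/s): [2.79, 2.79, 3.14, 3.14, 3.14, 3.14].

INTERFACE

Orientations are given as a unit quaternion [w, x, y, z].
In Python, from rig import arm, read_camera, camera_params, nets gives the robot as it stands.
- The arm moves only by the tool arm_command, never from a script. Its argument "increments" is a list of rows, each an object of numbers: "x", "y", "z": the shift along the world's x, y, z in cm; "wx", "wy", "wz": the turn, a rotation vector about the world's x, y, z in degrees; "claw": the finger opening in cm, from 0 to 8.7. In form: [{"x": .., "y": .., "z": .., "wx": .., "wy": .., "wz": .., "claw": ..}, ...]. A call has 1 to 20 rows; each row is the pose to reach, as a shift and turn from the pose commanded when the call began; what a row does not reach only later rows make up. A row lasts 1/10 s, in which the tool goes at most 50 mm and 8.59 degrees, less where a joint would pass 70% of its speed; a pose out of reach is approached as far as the arm can. A call with a gripper value outside its range is refused whole. The fingers move at their own pace and stop on an object; "newtons" is the grip in N (left out, the last holds). Time passes only in rows, so rows that repeat a pose let the fingers close. It gives the time, the measured TCP pose, the force and the opening at its end, in the units of the state.
- arm.sense(): the state, without advancing time (a new reading comes with each control period).
- read_camera(name): name is "scene" or "top" or "wrist"; returns the picture (384x512x3 uint8, red, green, blue); there is no depth.
- camera_params(name): a dict with "fov_y" (degrees; the focal length in pixels is half the picture's height over the tangent of half this angle, whatever the lens; pixels are square), "cx", "cy" (the principal point, pixels), "D" ([k1, k2, p1, p2, k3] as OpenCV has them; the pictures are not rectified), "rvec" (rotation vector, rad) and "tvec" (3), from world to camera coordinates, as OpenCV has them; the wrist camera has in their place "T_tool_cam" (4x4, takes a point from camera to tool coordinates, whose origin is the TCP and whose axes are the tool frame's). Camera axes: x right, y down, z forward; pixel columns grow to the right and rows downward; lengths in m; the calibration is good to about 2 mm. A picture is of the moment at which its call begins: read the wrist's pose just before it. camera_params takes no time and is no camera call.
- arm.hand_in(): hands the job in, once; it reports no verdict.
Trained networks look in the newest picture that a camera, given by its name, has taken for a name from the list of things; names that differ only in an ending like _2 or _b are one class to them, and where a whole thing is asked for, a point or a joint stands for the part that bears it (a point fixed in the world has none). Each returns a list of dicts, best first, with "score" (0 to 1); they miss things now and then, are a little off and sometimes report something else, mostly with a low value. They report only what shows in the picture. A call takes as long as a camera call.
- nets.find_in(query, camera): "bbox" ([centre column, centre row, width, height] in pixels, round what is visible of it).
The state is a dict: "time": time; "qpos": joint angles; "joint_velocities": joint speeds; "joint_efforts": joint torques, N m; "tcp_pos": TCP position; "tcp_rot": TCP orientation; "force": force on the tool from outside, world axes, zero at the start; "ft_torque": the same for the moment, N m; "grip_width": opening from 0.0 (shut) to 1.0 (fully open).
Only numpy, scipy, OpenCV 4.12 (cv2) and the standard library are available. Lean on these libraries where they do the work, as an engineer would, in place of code of your own. Each camera call takes 0.05 s, during which the arm holds its last target. There are 200 camera calls.

TASK

Take the tallest of the three steel rods out of the wooden stand and lower it upright through the upper bushing and then the lower bushing of the hand press, without ramming it. Finish while still holding it in the gripper, with its foot hanging about halfway between the lower arm and the anvil, resting on nothing, so that a colleague can clamp it there. Leave the other two rods in the stand and everything else on the bench where it is.

Things in the scene. Friction and masses are not known exactly. Their poses are not given: they have to be found in the camera images.
- ram: The tallest of three upright steel rods in the stand (which hole varies). 161 mm long: round shank 14 mm in diameter, 125 mm long, its lowest 10 mm tapering to a 7 mm flat foot; on top a plain cylindrical head 28 mm in diameter, 36 mm tall, the place to grip. About 0.3 kg. Origin at the centre of the foot, z up to the head. In the stand the foot is 15 mm and the top 176 mm above the table.
- ram_foot (a point): Centre of the ram's flat foot, the same point as the origin of ram.
- ram_head (a point): Centre of the ram's head, on its axis, 143 mm above the foot.
- press: Grey iron C-frame hand press, fixed, 145 mm tall: base plate (x -60 to 110, y -60 to 60, 18 mm thick), column (x 55 to 105, y -30 to 30), two arms 56 mm wide and 20 mm thick, tops 145 and 85 mm above the table, each with a brass bushing, vertical 17 mm bore; both bores on one line over the anvil. Origin on the table on the bore line, z up. Turned up to 0.4 rad; may swap sides with the stand.
- upper_bushing (a point): Centre of the mouth (top) of the upper bushing, 145 mm above the table; that arm's underside is at 125 mm. The brass stands out 1 mm at most.
- lower_bushing (a point): Centre of the mouth (top) of the lower bushing, 85 mm above the table; that arm's underside is at 65 mm, 40 mm above the anvil.
- anvil (a point): Centre of the round steel anvil, 52 mm in diameter, on the base plate under the bores; its top, this point, is 25 mm above the table.
- stand: Fixed wooden block 60 x 200 x 60 mm (x, y, z) with three blind vertical holes 16 mm in diameter and 45 mm deep, on its y axis at -65, 0 and +65 mm; a rod stands in each. Origin at the centre of its underside, z up. Turned up to 0.4 rad.
- short_rod: Bystander in the stand: a rod like the ram, same head and shank diameters, but only 121 mm long. Origin at its foot. Leave it in its hole.
- dome_rod: Bystander in the stand: a rod of the same shank diameter, 117 mm long, with a rounded head 44 mm wide and 22 mm tall. Origin at its foot. Leave it in its hole.
- spool: Bystander: black thread spool, 40 mm in diameter, 70 mm tall, standing between press and stand. Origin at its underside.
- tape: Bystander: flat roll of brown tape, 80 mm across, 18 mm tall, lying behind the space between press and stand. Origin at its underside.
- awl: Bystander: awl with a wooden handle, 150 mm long, lying at the right side. Origin at the middle of its length, at its underside.
- wax: Bystander: yellow round wax puck, 56 mm across, 22 mm tall, at the left side. Origin at its underside.

How it is judged:
On the way, in this order (a step that is already met when the one before it is completed fails the run):
1. the ram is lifted out of the stand (height (world z) of ram_foot above 0.07 m and contact force between ram and the fingers above 2 N), for 0.1 s.
2. the ram's foot has come through the upper bushing and is still above the lower one (z of ram_foot in the frame of press between 0.08 and 0.125 m and horizontal distance between ram_foot and upper_bushing below 0.006 m), for 0.1 s.
At the end, for the whole second after the job is handed in: The ram is through both bushings: foot within 5 mm and head within 8 mm of the bore line, tilt under 0.06 rad, foot at least 5 mm above the anvil and 7 mm below the lower arm; at rest (20 mm/s), held by the fingers (over 3 N), which do not press on the press (under 1 N) (z of ram_foot in the frame of press between 0.03 and 0.058 m and horizontal distance between ram_foot and lower_bushing below 0.005 m and horizontal distance between ram_head and upper_bushing below 0.008 m and angle between the z axis of ram and the z axis of press, either way round below 0.06 rad and contact force between ram and the fingers above 3 N and contact force between press and the fingers below 1 N and linear speed of ram below 0.02 m/s); the arm keeps its last pose, push and grip.
It fails at once if the ram is rammed against the press (over 60 N) (contact force between ram and press above 60 N).
It fails at once if another rod is pulled out of its place (over 25 mm) (distance of any of short_rod, dome_rod from where it was at the start of the episode above 0.025 m).
It fails at once if a thing on the bench is pushed away (over 30 mm) (distance of any of spool, tape, awl, wax from where it was at the start of the episode above 0.03 m).
It also fails if it takes over 53 s, if anything falls off the work surface, if the arm or the gripper's body presses on something with over 40 N, if the wrist force passes 120 N, or if a joint passes its speed limit or range.

## Working session

There is one attempt and no reset: what is moved stays moved. The work goes in short steps, Python scripts to look and compute and a tool call to move; the robot and the scene stay as the last step left them, time stands still between calls to the robot, and variables do not carry over. Pictures are saved under pics/ and viewed, about 8 in all and at most 12, crops included, and the job is handed in when it is done.

Besides the shell and the picture viewer there is one more tool, called after "Call:" as name(argument=value, ...) on one line, values as JSON. arm_command: Moves the arm, as the interface text tells. Its arguments: {"type":"object","properties":{"increments":{"type":"array"},"newtons":{"type":"number"}},"required":["increments"]}

```bash
mkdir -p pics; ls; python3 - <<'E'
from rig import arm, read_camera, camera_params, nets
import cv2, numpy as np
s=arm.sense(); print(s['time'],s['tcp_pos'],s['tcp_rot'],s['grip_width'])
a=read_camera('scene'); 
for q in ['ram','press','stand','short_rod','dome_rod','spool','upper_bushing','lower_bushing']:
    print('scene',q,[(np.round(d['bbox'],1).tolist(),round(d['score'],2)) for d in nets.find_in(q,'scene')[:3]])
b=read_camera('top')
for q in ['ram','press','stand','short_rod','dome_rod','spool','upper_bushing','tape','awl','wax']:
    print('top',q,[(np.round(d['bbox'],1).tolist(),round(d['score'],2)) for d in nets.find_in(q,'top')[:3]])
cv2.imwrite('pics/a.png',cv2.cvtColor(np.vstack([a,b])[:, :],cv2.COLOR_RGB2BGR)[:, :] if 0 else cv2.resize(cv2.cvtColor(np.hstack([a,b]),cv2.COLOR_RGB2BGR),(800,300),interpolation=cv2.INTER_AREA))
for c in ['scene','top','wrist']: print(c,camera_params(c))
E
```

```text
pics
0.0 [ 0.25059715 -0.57179064  0.22156544] [-7.32955111e-04  8.37010865e-01 -5.47185227e-01 -7.76004074e-04] 1.0006408089942256
scene ram [([177.6, 197.1, 9.4, 28.3], 0.53)]
scene press [([293.6, 155.4, 54.5, 63.8], 0.74)]
scene stand [([166.6, 228.8, 63.2, 58.7], 0.7)]
scene short_rod [([144.9, 226.6, 12.2, 23.1], 0.46)]
scene dome_rod [([161.4, 213.1, 16.7, 26.1], 0.61), ([331.1, 148.6, 15.5, 13.0], 0.6), ([292.3, 157.2, 54.8, 65.3], 0.27)]
scene spool [([230.3, 181.4, 6.0, 26.9], 0.56)]
scene upper_bushing [([291.0, 156.9, 54.6, 65.9], 0.72)]
scene lower_bushing [([297.0, 156.1, 51.2, 62.0], 0.97)]
top ram [([335.4, 236.4, 17.4, 10.9], 0.43), ([257.1, 244.1, 13.5, 14.5], 0.27)]
top press [([172.2, 217.7, 52.1, 66.2], 0.71)]
top stand [([348.4, 228.9, 79.8, 41.1], 0.55)]
top short_rod [([381.0, 224.0, 19.7, 9.4], 0.72)]
top dome_rod [([357.1, 230.0, 14.3, 20.8], 0.6)]
top spool [([255.3, 243.1, 11.2, 14.5], 0.65)]
top upper_bushing [([172.2, 219.2, 50.3, 75.0], 0.76)]
top tape [([252.2, 157.2, 31.3, 25.3], 0.86)]
top awl [([408.5, 234.6, 10.7, 51.9], 0.52)]
top wax [([109.4, 21
[... 391 characters left out ...]
([-0.02222205,  0.        ,  0.        ,  0.        ,  0.        ]), 'rvec': array([ 2.14972138, -2.14599114,  0.19410728]), 'tvec': array([-0.00358063,  0.60780942,  0.97615495])}
wrist {'fov_y': 58.279416499314, 'cx': 260.06036296989754, 'cy': 185.93924622384273, 'D': array([-0.07628537,  0.        ,  0.        ,  0.        ,  0.        ]), 'T_tool_cam': array([[ 9.99999938e-01,  3.99907987e-05,  3.51124941e-04,
         1.15073112e-03],
       [-1.23923422e-04,  9.70167159e-01,  2.42436936e-01,
        -6.60846557e-02],
       [-3.30954639e-04, -2.42436964e-01,  9.70167104e-01,
        -1.61441220e-01],
       [ 0.00000000e+00,  0.00000000e+00,  0.00000000e+00,
         1.00000000e+00]])}
```

View pics/a.png

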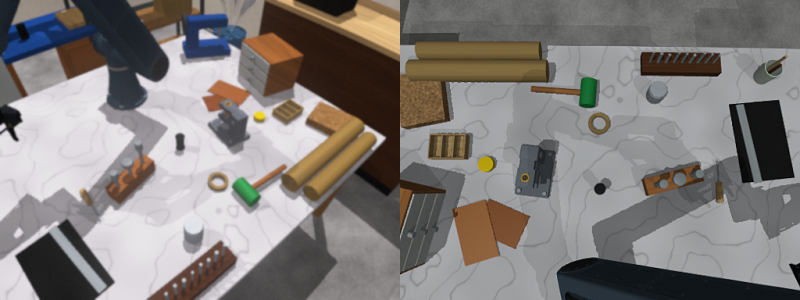

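The picture shows the stand with three rods at scene (167,229) and top (348,229), and the press at top (172,218) with its brass bushing near (157,227). I'll look closer and localise both.

```bash
cat > h.py <<'E'
import numpy as np, cv2
from scipy.spatial.transform import Rotation as R
from rig import arm, read_camera, camera_params, nets
def cam(name,s=None):
    p=camera_params(name); f=192/np.tan(np.radians(p['fov_y']/2))
    K=np.array([[f,0,p['cx']],[0,f,p['cy']],[0,0,1]])
    if 'rvec' in p:
        Rm=cv2.Rodrigues(p['rvec'])[0]; t=p['tvec']
    else:
        q=s['tcp_rot']; T=np.eye(4); T[:3,:3]=R.from_quat([q[1],q[2],q[3],q[0]]).as_matrix(); T[:3,3]=s['tcp_pos']
        M=np.linalg.inv(T@p['T_tool_cam']); Rm=M[:3,:3]; t=M[:3,3]
    return K,p['D'],Rm,t
def unproj(c,uv,z):
    K,D,Rm,t=c
    n=cv2.undistortPoints(np.array([[uv]],float),K,D)[0,0]
    d=Rm.T@np.array([n[0],n[1],1]); o=-Rm.T@t
    return o+d*(z-o[2])/d[2]
def proj(c,P):
    K,D,Rm,t=c
    return cv2.projectPoints(np.array(P,float).reshape(-1,3),cv2.Rodrigues(Rm)[0],t,K,D)[0][:,0]
def crop(im,x,y,w,h,k):
    return cv2.resize(cv2.cvtColor(im[y:y+h,x:x+w],cv2.COLOR_RGB2BGR),None,fx=k,fy=k,interpolation=cv2.INTER_CUBIC)
E
python3 - <<'E'
from h import *
a=read_camera('scene');b=read_camera('top')
cs=cam('scene');ct=cam('top')
A=crop(b,130,175,100,75,4);B=crop(b,310,190,100,75,4);C=crop(a,255,110,100,75,4);Dd=crop(a,125,180,100,75,4)
cv2.imwrite('pics/b.png',np.vstack([np.hstack([A,B]),np.hstack([C,Dd])]))
for n,uv,z in [('ram',(335.4,236.4),.176),('short',(381,224),.136),('dome',(357,230),.13),('spool',(256,243),.06)]: print(n,unproj(ct,uv,z).round(3))
print('ram scene top',unproj(cs,(177.6,184),.176).round(3))
print('bush',unproj(ct,(157,227),.145).round(3))
E
```

```text
ram [ 0.463 -0.182  0.176]
short [ 0.494 -0.307  0.136]
dome [ 0.48  -0.248  0.13 ]
spool [0.448 0.004 0.06 ]
ram scene top [ 0.474 -0.186  0.176]
bush [0.486 0.246 0.145]
```

View pics/b.png

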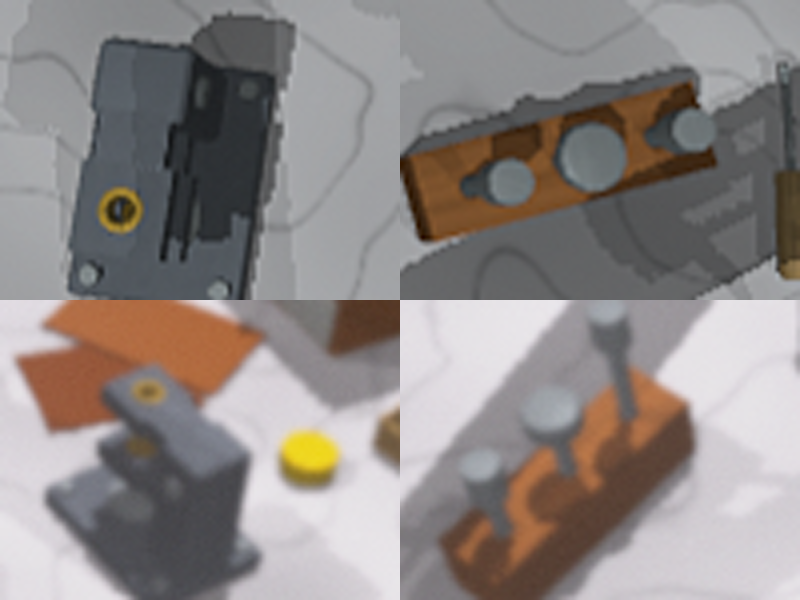

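Close-ups: the ram is the left rod in the top view, head disc at about (338.7,235); the upper bushing is at top (160,227.5) and scene (292,133); the column lies away from the robot. Now coordinates.

```bash
python3 - <<'E'
from h import *
cs=cam('scene');ct=cam('top')
print('ram',unproj(ct,(338.5,235.2),.176).round(4),unproj(cs,(125+208/4*1.0,180+8/4),.176).round(4))
print('bush',unproj(ct,(160,227.5),.145).round(4),unproj(cs,(255+149/4,110+91/4),.145).round(4))
s=arm.sense();q=s['tcp_rot'];print(R.from_quat([q[1],q[2],q[3],q[0]]).as_matrix().round(3),s['tcp_pos'])
E
```

```text
ram [ 0.4656 -0.1898  0.176 ] [ 0.466  -0.1832  0.176 ]
bush [0.4846 0.2384 0.145 ] [0.4861 0.2427 0.145 ]
[[ 0.401 -0.916 -0.   ]
 [-0.916 -0.401  0.   ]
 [-0.    -0.    -1.   ]] [ 0.25073949 -0.57246419  0.22255076]
```

Call:
arm_command(increments=[{"x": 2.4,"y": 4.3,"z": 1.5,"wz": 7.4,"claw": 8.7},{"x": 4.8,"y": 8.6,"z": 3,"wz": 14.8},{"x": 7.2,"y": 12.8,"z": 3,"wz": 22.2},{"x": 9.6,"y": 17.1,"z": 3,"wz": 29.6},{"x": 12,"y": 21.4,"z": 3,"wz": 37},{"x": 14.4,"y": 25.7,"z": 3,"wz": 44.4},{"x": 16.8,"y": 30,"z": 3,"wz": 51.8},{"x": 19.2,"y": 34.2,"z": 3,"wz": 59.2},{"x": 21.5,"y": 38.5,"z": 3,"wz": 66.4},{"x": 21.5,"y": 38.5,"z": 3,"wz": 66.4},{"x": 21.5,"y": 38.5,"z": 3,"wz": 66.4}])

```text
validation failed for argument at $.in...
```

```bash
python3 - <<'E'
from h import *
s=arm.sense();w=read_camera('wrist');c=cam('wrist',s)
print(s['time'],s['tcp_pos'],s['force'],s['qpos'])
for q in ['ram','ram_head','short_rod','dome_rod']:
  for d in nets.find_in(q,'wrist')[:2]: print(q,np.round(d['bbox'],1),round(d['score'],2),unproj(c,d['bbox'][:2],.176).round(4))
print('expected px',proj(c,[.466,-.187,.176]))
cv2.imwrite('pics/c.png',crop(w,0,0,512,384,1))
E
```

```text
1.1 [ 0.25073949 -0.57246419  0.22255076] [-0.41815848  0.17699965 -0.6957962 ] [-1.33652022e+00  5.27495063e-01  1.43270211e+00 -4.50227357e-06
  1.18142573e+00 -1.78513049e-01]
expected px [[106.20597708  -2.21604422]]
```

View pics/c.png

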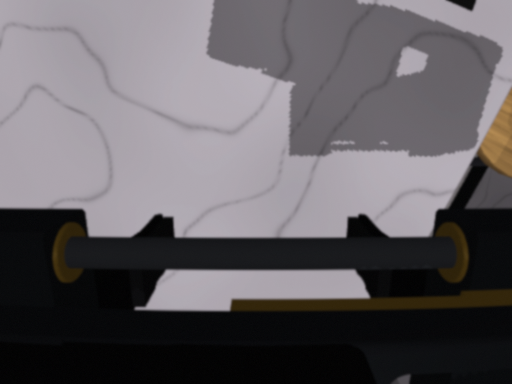

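The call was refused (no motion); the wrist view shows that the fingers and a bar fill rows 210 and down, so I must look with the tool offset. Retry with full rows, stopping 4 cm short in y.

Call:
arm_command(increments=[{"x": 2.4,"y": 3.9,"z": 1.5,"wx": 0,"wy": 0,"wz": 7.4,"claw": 8.7},{"x": 4.8,"y": 7.8,"z": 3,"wx": 0,"wy": 0,"wz": 14.8,"claw": 8.7},{"x": 7.2,"y": 11.6,"z": 3,"wx": 0,"wy": 0,"wz": 22.2,"claw": 8.7},{"x": 9.6,"y": 15.4,"z": 3,"wx": 0,"wy": 0,"wz": 29.6,"claw": 8.7},{"x": 12,"y": 19.3,"z": 3,"wx": 0,"wy": 0,"wz": 37,"claw": 8.7},{"x": 14.4,"y": 23,"z": 3,"wx": 0,"wy": 0,"wz": 44.4,"claw": 8.7},{"x": 16.8,"y": 27,"z": 3,"wx": 0,"wy": 0,"wz": 51.8,"claw": 8.7},{"x": 19.2,"y": 31,"z": 3,"wx": 0,"wy": 0,"wz": 59.2,"claw": 8.7},{"x": 21.5,"y": 34.5,"z": 3,"wx": 0,"wy": 0,"wz": 66.4,"claw": 8.7},{"x": 21.5,"y": 34.5,"z": 3,"wx": 0,"wy": 0,"wz": 66.4,"claw": 8.7},{"x": 21.5,"y": 34.5,"z": 3,"wx": 0,"wy": 0,"wz": 66.4,"claw": 8.7}])

```text
time: 2.45
tcp_pos: [0.4661, -0.2268, 0.2527]
tcp_rot: [0.0, 1.0, 0.001, -0.0]
force: [-0.3, -0.7, -0.5]
grip_width: 1.001
```

```bash
python3 - <<'E'
from h import *
s=arm.sense();w=read_camera('wrist');c=cam('wrist',s)
print(s['time'],s['tcp_pos'],s['qpos'])
for q in ['ram','ram_head','short_rod','dome_rod']:
  for d in nets.find_in(q,'wrist')[:2]: print(q,np.round(d['bbox'],1),round(d['score'],2),unproj(c,d['bbox'][:2],.176).round(4))
print('expected px',proj(c,[.466,-.187,.176]))
cv2.imwrite('pics/d.png',crop(w,0,0,512,384,1))
E
```

```text
2.45 [ 0.46610153 -0.22683587  0.25267836] [-6.68346626e-01  3.46397154e-01  1.66133282e+00 -6.99091177e-04
  1.13341932e+00 -6.70672987e-01]
ram [257.4 134.2  39.7  40.3] 0.64 [ 0.4649 -0.1849  0.176 ]
ram_head [259.8 136.4  34.3  44.4] 0.93 [ 0.4665 -0.1864  0.176 ]
ram_head [296.5 259.2  30.6  49.3] 0.56 [ 0.4945 -0.2786  0.176 ]
short_rod [296.  260.7  34.3  50.4] 0.58 [ 0.4942 -0.2799  0.176 ]
dome_rod [276.3 200.4  53.4  52.4] 0.62 [ 0.4785 -0.2323  0.176 ]
expected px [[259.01591194 137.26182589]]
```

View pics/d.png

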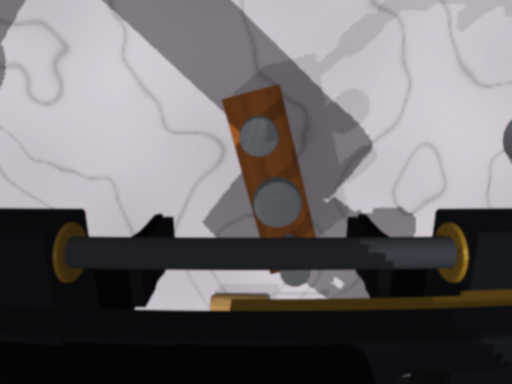

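Ram head disc at (259,136.5), i.e. (0.466, -0.1865); dome rod at (277,203). Descend and grip.

Call:
arm_command(newtons=40, increments=[{"x": 0,"y": 4.0,"z": 0,"wx": 0,"wy": 0,"wz": 0,"claw": 8.7},{"x": 0,"y": 4.0,"z": -4,"wx": 0,"wy": 0,"wz": 0,"claw": 8.7},{"x": 0,"y": 4.0,"z": -7,"wx": 0,"wy": 0,"wz": 0,"claw": 8.7},{"x": 0,"y": 4.0,"z": -9,"wx": 0,"wy": 0,"wz": 0,"claw": 8.7},{"x": 0,"y": 4.0,"z": -10.5,"wx": 0,"wy": 0,"wz": 0,"claw": 8.7},{"x": 0,"y": 4.0,"z": -11.3,"wx": 0,"wy": 0,"wz": 0,"claw": 8.7},{"x": 0,"y": 4.0,"z": -11.3,"wx": 0,"wy": 0,"wz": 0,"claw": 5},{"x": 0,"y": 4.0,"z": -11.3,"wx": 0,"wy": 0,"wz": 0,"claw": 3.4},{"x": 0,"y": 4.0,"z": -11.3,"wx": 0,"wy": 0,"wz": 0,"claw": 2.4},{"x": 0,"y": 4.0,"z": -11.3,"wx": 0,"wy": 0,"wz": 0,"claw": 2},{"x": 0,"y": 4.0,"z": -11.3,"wx": 0,"wy": 0,"wz": 0,"claw": 2},{"x": 0,"y": 4.0,"z": -11.3,"wx": 0,"wy": 0,"wz": 0,"claw": 2},{"x": 0,"y": 4.0,"z": -11.3,"wx": 0,"wy": 0,"wz": 0,"claw": 2},{"x": 0,"y": 4.0,"z": -11.3,"wx": 0,"wy": 0,"wz": 0,"claw": 2}])

```text
time: 4.1
tcp_pos: [0.4658, -0.1874, 0.1396]
tcp_rot: [0.0, 1.0, 0.0, 0.0]
force: [0.6, 1.0, 0.1]
grip_width: 0.356
```

Call:
arm_command(newtons=45, increments=[{"x": 0,"y": 0,"z": 0,"wx": 0,"wy": 0,"wz": 0,"claw": 1.5},{"x": 0,"y": 0,"z": 0,"wx": 0,"wy": 0,"wz": 0,"claw": 1.5},{"x": 0,"y": 0,"z": 0,"wx": 0,"wy": 0,"wz": 0,"claw": 1.5},{"x": 0,"y": 0,"z": 0.3,"wx": 0,"wy": 0,"wz": 0,"claw": 1.5},{"x": 0,"y": 0,"z": 1,"wx": 0,"wy": 0,"wz": 0,"claw": 1.5}])

```text
time: 4.6
tcp_pos: [0.4652, -0.1872, 0.149]
tcp_rot: [-0.001, 1.0, 0.0, -0.001]
force: [0.1, -0.8, -4.0]
grip_width: 0.311
```

Call:
arm_command(increments=[{"x": 0,"y": 0,"z": 2,"wx": 0,"wy": 0,"wz": 0,"claw": 1.5},{"x": 0,"y": 0,"z": 4.5,"wx": 0,"wy": 0,"wz": 0,"claw": 1.5},{"x": 0,"y": 0,"z": 8,"wx": 0,"wy": 0,"wz": 0,"claw": 1.5},{"x": 0,"y": 0,"z": 12,"wx": 0,"wy": 0,"wz": 0,"claw": 1.5},{"x": 0,"y": 0,"z": 15,"wx": 0,"wy": 0,"wz": 0,"claw": 1.5},{"x": 0,"y": 0,"z": 17,"wx": 0,"wy": 0,"wz": 0,"claw": 1.5},{"x": 0,"y": 4,"z": 17,"wx": 0,"wy": 0,"wz": 0,"claw": 1.5},{"x": 0,"y": 8,"z": 17,"wx": 0,"wy": 0,"wz": 0,"claw": 1.5},{"x": 0,"y": 12,"z": 17,"wx": 0,"wy": 0,"wz": 0,"claw": 1.5},{"x": 0,"y": 16,"z": 17,"wx": 0,"wy": 0,"wz": 0,"claw": 1.5},{"x": 0.5,"y": 20,"z": 17,"wx": 0,"wy": 0,"wz": 0,"claw": 1.5},{"x": 1,"y": 24,"z": 17,"wx": 0,"wy": 0,"wz": 0,"claw": 1.5},{"x": 1.5,"y": 28,"z": 17,"wx": 0,"wy": 0,"wz": 0,"claw": 1.5},{"x": 2,"y": 32,"z": 17,"wx": 0,"wy": 0,"wz": 0,"claw": 1.5},{"x": 2,"y": 35,"z": 17,"wx": 0,"wy": 0,"wz": 0,"claw": 1.5},{"x": 2,"y": 36.5,"z": 17,"wx": 0,"wy": 0,"wz": 0,"claw": 1.5},{"x": 2,"y": 36.5,"z": 17,"wx": 0,"wy": 0,"wz": 0,"claw": 1.5},{"x": 2,"y": 36.5,"z": 17,"wx": 0,"wy": 0,"wz": 0,"claw": 1.5}])

```text
time: 6.4
tcp_pos: [0.4853, 0.1769, 0.3193]
tcp_rot: [0.001, 1.0, 0.001, -0.0]
force: [-0.5, -0.2, -3.5]
grip_width: 0.309
```

```bash
python3 - <<'E'
from h import *
s=arm.sense();w=read_camera('wrist');a=read_camera('scene');b=read_camera('top');c=cam('wrist',s)
print(s['time'],s['tcp_pos'],s['force'],s['qpos'],s['grip_width'])
for q in ['upper_bushing','press']:
  for d in nets.find_in(q,'wrist')[:2]: print(q,np.round(d['bbox'],1),round(d['score'],2),unproj(c,d['bbox'][:2],.145).round(4))
print('exp bushing',proj(c,[.4853,.2405,.145]))
t=s['tcp_pos'].copy();f=t-[0,0,.124]
print('foot w',proj(c,f),'scene',proj(cam('scene'),[f,t+[0,0,.001]]).tolist(),'top',proj(cam('top'),[f,t]).tolist())
W=crop(w,0,0,512,384,1);cv2.imwrite('pics/e.png',np.hstack([W[:,:], np.vstack([crop(a,255,70,96,64,3)[:192],crop(b,130,175,96,64,3)[:192]])]))
E
```

```text
6.4 [0.48528808 0.17690147 0.31932134] [-0.53661782 -0.22213276 -3.54829672] [ 1.33638750e-01  2.73002348e-01  1.57124337e+00 -1.14298750e-03
  1.29846141e+00  1.32560588e-01] 0.3094775242170177
upper_bushing [290.8 102.2 159.4 105. ] 0.79 [0.515  0.2398 0.145 ]
press [286.6 103.1 155.4 109.2] 0.58 [0.511  0.2389 0.145 ]
exp bushing [[259.57482121 101.33037629]]
foot w [[259.33539478 178.30085531]] scene [[278.35794339638477, 128.58657423410466], [281.1018243449366, 94.84981189988342]] top [[181.59744895837056, 226.29464752248543], [170.16773709849434, 223.3370623155599]]
```

View pics/e.png

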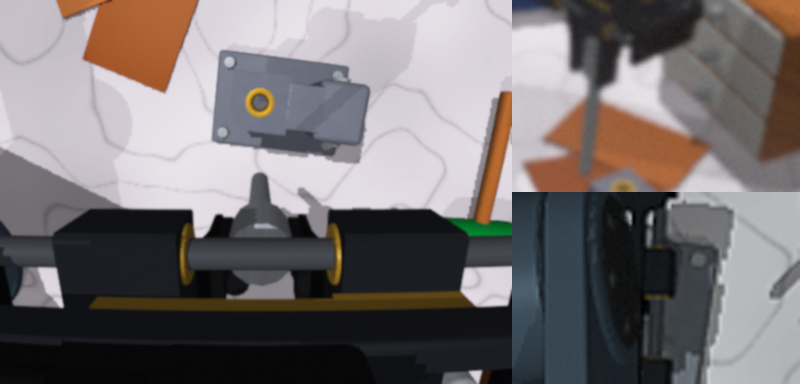

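Wrist view: bushing ring at (259.5,102), ram foot tip at about (260,175), both clear. Measure them precisely.

```bash
cat >> h.py <<'E'
def brass(w,lo=(18,110,90),hi=(32,255,255),roi=(200,40,130,120)):
    x,y,ww,hh=roi; m=cv2.inRange(cv2.cvtColor(w,cv2.COLOR_RGB2HSV)[y:y+hh,x:x+ww],np.array(lo),np.array(hi))
    pts=cv2.findNonZero(m)
    if pts is None or len(pts)<20: return None
    (cx,cy),(a,b),_=cv2.fitEllipse(cv2.convexHull(pts)); return cx+x,cy+y,a,b,len(pts)
E
python3 - <<'E'
from h import *
s=arm.sense();w=read_camera('wrist');c=cam('wrist',s)
e=brass(w);print(e, unproj(c,e[:2],.1455).round(4))
f=s['tcp_pos']-[0,0,.124]
th=np.linspace(0,2*np.pi,8,endpoint=False)
print('foot ring exp',proj(c,[f+[.0035*np.cos(t),.0035*np.sin(t),0] for t in th]).round(1).tolist())
cv2.imwrite('pics/f.png',crop(w,220,70,80,150,4))
E
```

```text
(258.54159927368164, 101.79853820800781, 28.460899353027344, 29.07538604736328, 478) [0.4852 0.2398 0.1455]
foot ring exp [[263.3, 178.4], [262.1, 175.6], [259.2, 174.4], [256.3, 175.6], [255.1, 178.4], [256.3, 181.3], [259.2, 182.4], [262.1, 181.3]]
```

View pics/f.png

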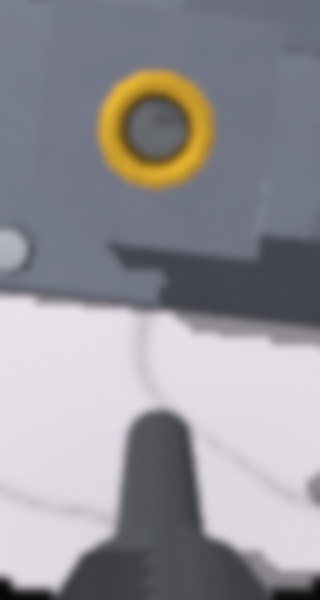

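Call:
arm_command(increments=[{"x": 0,"y": 2,"z": 0,"wx": 0,"wy": 0,"wz": 0,"claw": 1.5},{"x": 0,"y": 4.1,"z": -1,"wx": 0,"wy": 0,"wz": 0,"claw": 1.5},{"x": 0,"y": 4.1,"z": -2.5,"wx": 0,"wy": 0,"wz": 0,"claw": 1.5},{"x": 0,"y": 4.1,"z": -3.9,"wx": 0,"wy": 0,"wz": 0,"claw": 1.5},{"x": 0,"y": 4.1,"z": -3.9,"wx": 0,"wy": 0,"wz": 0,"claw": 1.5},{"x": 0,"y": 4.1,"z": -3.9,"wx": 0,"wy": 0,"wz": 0,"claw": 1.5},{"x": 0,"y": 4.1,"z": -3.9,"wx": 0,"wy": 0,"wz": 0,"claw": 1.5}])

```text
time: 7.4
tcp_pos: [0.4866, 0.2184, 0.2815]
tcp_rot: [-0.0, 1.0, 0.0, 0.001]
force: [0.2, 0.4, -3.1]
grip_width: 0.309
```

```bash
python3 - <<'E'
from h import *
s=arm.sense();w=read_camera('wrist');a=read_camera('scene');c=cam('wrist',s)
print(s['time'],s['tcp_pos'],s['force'])
e=brass(w);print(e, unproj(c,e[:2],.1455).round(4))
f=s['tcp_pos']-[0,0,.124]
th=np.linspace(0,2*np.pi,8,endpoint=False)
print('foot ring exp',proj(c,[f+[.0035*np.cos(t),.0035*np.sin(t),0] for t in th]).round(1).tolist())
print('scene foot/bush',proj(cam('scene'),[f,[.4852,.2398,.145]]).tolist())
cv2.imwrite('pics/g.png',np.hstack([crop(w,210,80,100,120,4),crop(a,255,90,80,96,5)]))
E
```

```text
7.4 [0.48656848 0.21837807 0.28146275] [ 0.21290288  0.39536561 -3.1086735 ]
(257.4496192932129, 151.34398651123047, 31.072593688964844, 31.40474510192871, 542) [0.4853 0.2399 0.1455]
foot ring exp [[263.0, 178.5], [261.8, 175.7], [258.9, 174.5], [256.0, 175.7], [254.8, 178.5], [256.0, 181.4], [258.9, 182.5], [261.8, 181.4]]
scene foot/bush [[287.3002885004806, 132.8381713370628], [291.4260589702192, 132.95685610995505]]
```

View pics/g.png

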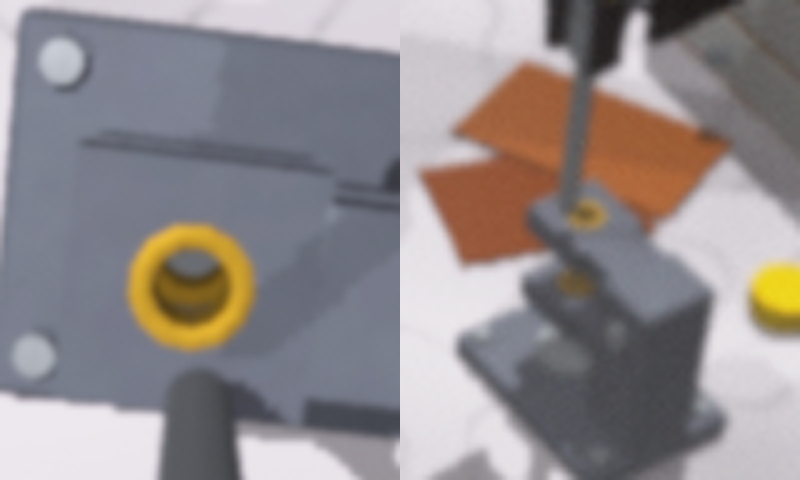

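Ring at (257.4,151.3), foot leading edge at (258.9,171.6): foot sits ~2.3 mm further in +y than the TCP. Correction: x −0.13, y +1.9 cm. Enter just the taper and check.

Call:
arm_command(increments=[{"x": -0.13,"y": 1,"z": 0,"wx": 0,"wy": 0,"wz": 0,"claw": 1.5},{"x": -0.13,"y": 1.9,"z": 0,"wx": 0,"wy": 0,"wz": 0,"claw": 1.5},{"x": -0.13,"y": 1.9,"z": 0,"wx": 0,"wy": 0,"wz": 0,"claw": 1.5},{"x": -0.13,"y": 1.9,"z": -0.4,"wx": 0,"wy": 0,"wz": 0,"claw": 1.5},{"x": -0.13,"y": 1.9,"z": -0.8,"wx": 0,"wy": 0,"wz": 0,"claw": 1.5},{"x": -0.13,"y": 1.9,"z": -1.1,"wx": 0,"wy": 0,"wz": 0,"claw": 1.5},{"x": -0.13,"y": 1.9,"z": -1.4,"wx": 0,"wy": 0,"wz": 0,"claw": 1.5},{"x": -0.13,"y": 1.9,"z": -1.4,"wx": 0,"wy": 0,"wz": 0,"claw": 1.5},{"x": -0.13,"y": 1.9,"z": -1.4,"wx": 0,"wy": 0,"wz": 0,"claw": 1.5}])

```text
time: 8.4
tcp_pos: [0.4845, 0.2374, 0.2664]
tcp_rot: [0.0, 1.0, 0.0, -0.0]
force: [0.1, -0.2, -2.9]
grip_width: 0.309
```

```bash
python3 - <<'E'
from h import *
s=arm.sense();w=read_camera('wrist');a=read_camera('scene');c=cam('wrist',s)
print(s['time'],s['tcp_pos'],s['force'],s['ft_torque'])
e=brass(w,roi=(200,100,130,110));print(e)
f=s['tcp_pos']
print('bush exp',proj(c,[.4852,.2398,.1455]))
cv2.imwrite('pics/h.png',np.hstack([crop(w,210,130,100,100,4),crop(a,255,90,80,80,5)]))
E
```

```text
8.4 [0.48450694 0.23741521 0.26644631] [ 0.07864589 -0.22070669 -2.91400157] [-0.00074671 -0.1011208   0.02256531]
(260.0586853027344, 175.92593383789062, 30.844749450683594, 32.3262825012207, 451)
bush exp [[260.04137491 176.50609989]]
```

View pics/h.png

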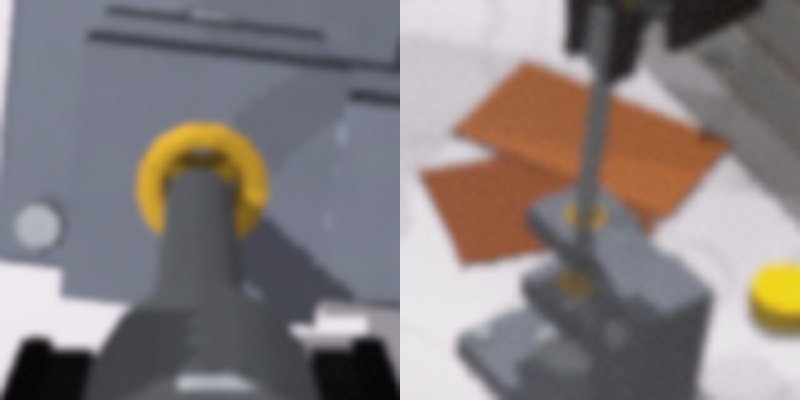

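Foot is at the mouth, centred (ring centre (260.1,175.9)), with no contact force. Lower slowly.

Call:
arm_command(increments=[{"x": 0,"y": 0.04,"z": -0.3,"wx": 0,"wy": 0,"wz": 0,"claw": 1.5},{"x": 0,"y": 0.04,"z": -0.6,"wx": 0,"wy": 0,"wz": 0,"claw": 1.5},{"x": 0,"y": 0.04,"z": -0.9,"wx": 0,"wy": 0,"wz": 0,"claw": 1.5},{"x": 0,"y": 0.04,"z": -1.2,"wx": 0,"wy": 0,"wz": 0,"claw": 1.5},{"x": 0,"y": 0.04,"z": -1.5,"wx": 0,"wy": 0,"wz": 0,"claw": 1.5},{"x": 0,"y": 0.04,"z": -1.5,"wx": 0,"wy": 0,"wz": 0,"claw": 1.5}])

```text
time: 9.1
tcp_pos: [0.4842, 0.2379, 0.2509]
tcp_rot: [0.0, 1.0, 0.0, -0.001]
force: [-0.3, -0.3, -3.4]
grip_width: 0.309
```

Call:
arm_command(increments=[{"x": 0,"y": 0,"z": -0.3,"wx": 0,"wy": 0,"wz": 0,"claw": 1.5},{"x": 0,"y": 0,"z": -0.6,"wx": 0,"wy": 0,"wz": 0,"claw": 1.5},{"x": 0,"y": 0,"z": -0.9,"wx": 0,"wy": 0,"wz": 0,"claw": 1.5},{"x": 0,"y": 0,"z": -1.2,"wx": 0,"wy": 0,"wz": 0,"claw": 1.5},{"x": 0,"y": 0,"z": -1.5,"wx": 0,"wy": 0,"wz": 0,"claw": 1.5},{"x": 0,"y": 0,"z": -1.8,"wx": 0,"wy": 0,"wz": 0,"claw": 1.5},{"x": 0,"y": 0,"z": -2.1,"wx": 0,"wy": 0,"wz": 0,"claw": 1.5},{"x": 0,"y": 0,"z": -2.4,"wx": 0,"wy": 0,"wz": 0,"claw": 1.5},{"x": 0,"y": 0,"z": -2.7,"wx": 0,"wy": 0,"wz": 0,"claw": 1.5},{"x": 0,"y": 0,"z": -2.7,"wx": 0,"wy": 0,"wz": 0,"claw": 1.5},{"x": 0,"y": 0,"z": -2.7,"wx": 0,"wy": 0,"wz": 0,"claw": 1.5}])

```text
time: 10.2
tcp_pos: [0.4845, 0.2379, 0.2245]
tcp_rot: [0.0, 1.0, 0.0, -0.0]
force: [0.2, -0.7, -2.5]
grip_width: 0.312
```

```bash
python3 - <<'E'
from h import *
s=arm.sense();w=read_camera('wrist');a=read_camera('scene')
print(s['time'],s['tcp_pos'],s['force'],s['ft_torque'])
cv2.imwrite('pics/i.png',np.hstack([crop(w,210,130,100,100,4),crop(a,255,90,80,80,5)]))
E
```

```text
10.2 [0.48447037 0.23792675 0.2244891 ] [ 0.17280614 -0.67814343 -2.54182484] [-0.01510123 -0.10479992 -0.01892265]
```

View pics/i.png

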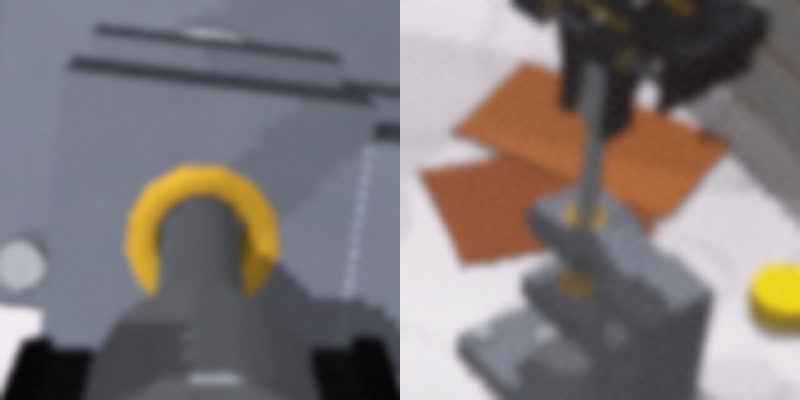

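Ram runs in the upper bushing (rod edges at crop columns 162–240, ring inner 155–248), perhaps 1 mm toward +y. Shift y −0.06 cm and enter the lower bushing.

Call:
arm_command(increments=[{"x": 0,"y": -0.06,"z": 0,"wx": 0,"wy": 0,"wz": 0,"claw": 1.5},{"x": 0,"y": -0.06,"z": -0.3,"wx": 0,"wy": 0,"wz": 0,"claw": 1.5},{"x": 0,"y": -0.06,"z": -0.6,"wx": 0,"wy": 0,"wz": 0,"claw": 1.5},{"x": 0,"y": -0.06,"z": -0.9,"wx": 0,"wy": 0,"wz": 0,"claw": 1.5},{"x": 0,"y": -0.06,"z": -1.2,"wx": 0,"wy": 0,"wz": 0,"claw": 1.5},{"x": 0,"y": -0.06,"z": -1.5,"wx": 0,"wy": 0,"wz": 0,"claw": 1.5},{"x": 0,"y": -0.06,"z": -1.7,"wx": 0,"wy": 0,"wz": 0,"claw": 1.5},{"x": 0,"y": -0.06,"z": -1.9,"wx": 0,"wy": 0,"wz": 0,"claw": 1.5},{"x": 0,"y": -0.06,"z": -1.9,"wx": 0,"wy": 0,"wz": 0,"claw": 1.5}])

```text
time: 11.2
tcp_pos: [0.4843, 0.2373, 0.2052]
tcp_rot: [0.0, 1.0, 0.0, -0.0]
force: [-0.1, -0.1, -3.3]
grip_width: 0.309
```

Foot ≈ 0.081, no contact. Continue.

Call:
arm_command(increments=[{"x": 0,"y": 0,"z": -0.2,"wx": 0,"wy": 0,"wz": 0,"claw": 1.5},{"x": 0,"y": 0,"z": -0.4,"wx": 0,"wy": 0,"wz": 0,"claw": 1.5},{"x": 0,"y": 0,"z": -0.6,"wx": 0,"wy": 0,"wz": 0,"claw": 1.5},{"x": 0,"y": 0,"z": -0.8,"wx": 0,"wy": 0,"wz": 0,"claw": 1.5},{"x": 0,"y": 0,"z": -1.0,"wx": 0,"wy": 0,"wz": 0,"claw": 1.5},{"x": 0,"y": 0,"z": -1.2,"wx": 0,"wy": 0,"wz": 0,"claw": 1.5},{"x": 0,"y": 0,"z": -1.2,"wx": 0,"wy": 0,"wz": 0,"claw": 1.5}])

```text
time: 11.9
tcp_pos: [0.4844, 0.2373, 0.1933]
tcp_rot: [0.0, 1.0, 0.0, -0.0]
force: [-0.8, 0.5, -3.3]
grip_width: 0.311
```

Foot ≈ 0.069, still free. Go to foot ≈ 0.045.

Call:
arm_command(increments=[{"x": 0,"y": 0,"z": -0.3,"wx": 0,"wy": 0,"wz": 0,"claw": 1.5},{"x": 0,"y": 0,"z": -0.6,"wx": 0,"wy": 0,"wz": 0,"claw": 1.5},{"x": 0,"y": 0,"z": -0.9,"wx": 0,"wy": 0,"wz": 0,"claw": 1.5},{"x": 0,"y": 0,"z": -1.2,"wx": 0,"wy": 0,"wz": 0,"claw": 1.5},{"x": 0,"y": 0,"z": -1.5,"wx": 0,"wy": 0,"wz": 0,"claw": 1.5},{"x": 0,"y": 0,"z": -1.8,"wx": 0,"wy": 0,"wz": 0,"claw": 1.5},{"x": 0,"y": 0,"z": -2.1,"wx": 0,"wy": 0,"wz": 0,"claw": 1.5},{"x": 0,"y": 0,"z": -2.4,"wx": 0,"wy": 0,"wz": 0,"claw": 1.5},{"x": 0,"y": 0,"z": -2.4,"wx": 0,"wy": 0,"wz": 0,"claw": 1.5},{"x": 0,"y": 0,"z": -2.4,"wx": 0,"wy": 0,"wz": 0,"claw": 1.5}])

```text
time: 12.9
tcp_pos: [0.4844, 0.2373, 0.1695]
tcp_rot: [0.0, 1.0, 0.0, -0.0]
force: [0.1, 0.1, -3.1]
grip_width: 0.309
```

```bash
python3 - <<'E'
from h import *
s=arm.sense();w=read_camera('wrist');a=read_camera('scene')
print(s['time'],s['tcp_pos'],s['force'],s['ft_torque'],abs(s['joint_velocities']).max(),s['grip_width'])
print('scene foot px if z=.045',proj(cam('scene'),[[.4853,.24,.045],[.4853,.24,.025],[.4853,.24,.065]]).round(1).tolist())
cv2.imwrite('pics/j.png',np.hstack([crop(w,210,150,100,120,4),crop(a,265,110,60,72,6)[:480,:400] if 0 else cv2.resize(crop(a,265,110,66,80,6),(396,480))]))
E
```

```text
12.9 [0.48441717 0.23731915 0.16945004] [ 0.13842948  0.1024359  -3.08614789] [ 0.03209293 -0.07345951 -0.06220839] 0.0048496556798679384 0.30897451588121827
scene foot px if z=.045 [[288.9, 154.9], [288.4, 159.0], [289.4, 150.7]]
```

View pics/j.png

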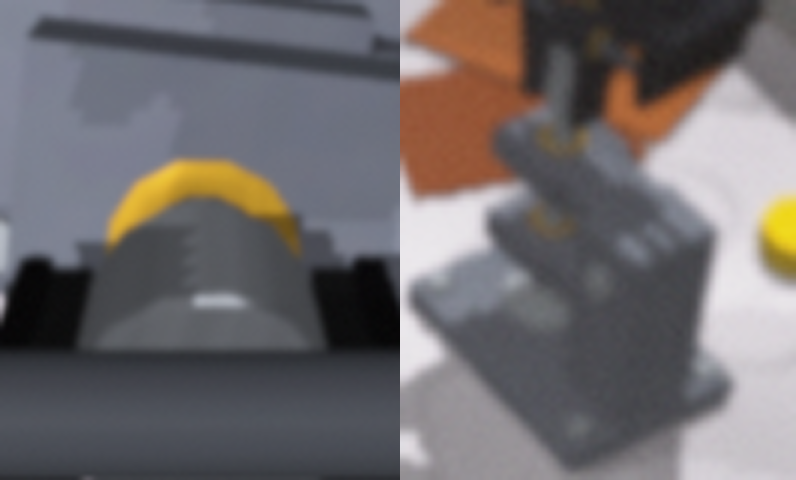

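Both bushings are threaded: the shank shows between the arms at (553,215) in the crop, and the wrist feels only the ram's weight (−3.1 N), with the arm at rest.

```bash
python3 -c "
from rig import arm
print(arm.hand_in())"
```

```text
the job is handed in; nothing more can be done
None
```

I gripped the tallest rod by its head, lifted it out of the stand and lowered it slowly through both bushings. I handed the job in at about 13 s with the rod still in the gripper. No verdict was given.

- **Foot height:** it should hang at about 0.045 m, halfway between the lower arm (0.065 m) and the anvil (0.025 m). I worked this out from the gripper height (TCP z 0.1695 m) and the known height in the stand; the foot itself was not visible at the end.
- **Contact:** at the end the wrist read only the ram's weight (−3.1 N) and about 0.1 N sideways, and the arm was at rest. None of the readings taken while lowering showed more than that weight and under 1 N sideways.
- **Alignment:** the last picture shows the rod through both bushings. While lowering, it looked up to 1 mm off-centre toward +y at the upper bushing, so I shifted it 0.6 mm before entering the lower one. I did not measure its tilt or its final centring.
- **Everything else:** nothing suggested the other rods or the bench items had moved, but I took no final picture of them.
- **Refused command:** the first move call was rejected because its rows were incomplete, and the arm did not move.

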